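# Send the filled jar round the L-slot to the date coder

## Task

An open, freshly filled cream jar stands on a round carrier whose guide pin runs in the L-shaped slot of the white bed plate. Push the carrier with the fingertips along the long leg of the slot to the corner and then along the short leg until it is fully home at the slot's end, in front of the coder, and leave it there. Push only on the carrier: do not touch, lift or tip the jar, do not lift the carrier out of its slot, and leave the other jars and bottles where they stand.

Things in the scene. Friction and masses are not known exactly. Their poses are not given: they have to be found in the camera images.
- station: Fixed coding station, turned up to 40 degrees. White bed plate 240 mm (x) by 200 mm (y from -95 to +105), top 24 mm above the table; origin at table level. x runs along the slot's long leg, away from the robot; y along its short leg, towards the grey coder head (109 mm tall, y 130 to 190, x 17 to 93 mm; its foot, 24 mm high, y 105 to 195). The L-shaped slot is 18 mm wide, 16 mm deep.
- entry (a point): Start of the slot's long leg, on its centre line, at the height of the plate's top; station x = -55, y = -35 mm.
- corner (a point): Corner of the slot, on its centre line, at the height of the plate's top: station x = 55, y = -35 mm, 110 mm along station x from entry. The carrier is at the corner when its axis is here; the slot's far wall stops the pin 2 mm beyond.
- home (a point): End of the slot's short leg, on its centre line, at the height of the plate's top: station x = 55, y = 45 mm, 80 mm along station y from corner. The carrier is home when its axis is here; the slot's end stops the pin 2 mm beyond.
- carrier: Loose grey plastic disc 96 mm across, 12 mm thick, lying on the bed plate (24 to 36 mm above the table), about 0.25 kg. A pin 14 mm across under its middle reaches 14 mm into the slot. A lip on top, 66 mm across, 6 mm high, surrounds the jar. Origin: middle of the disc's underside; its yaw means nothing. Starts up to 20 mm from entry along the long leg; slides at 1 to 6 N.
- jar: Open 60 ml jar of pink and white cream, 56 mm across, 36 mm tall (its top 72 mm above the table), loose, about 0.11 kg, standing inside the carrier's lip (2 mm play). Origin: centre of its underside. Not to be touched.
- lidded_jar: Like the other jars but with a white lid, 58 mm across, 42 mm tall; bystander standing on the bed plate, in the angle of the L near the coder's side. Origin: centre of its underside.
- near_bottle: On the table beside the plate, on the coder's side: white lotion bottle with a white cap, 54 mm across, 130 mm tall; bystander. Origin: centre of its underside.
- far_jar: On the table just beyond the plate's far edge: 60 ml clear jar of pink and white cream, 56 mm across, 36 mm tall; bystander. Origin: centre of its underside.
- side_jar_a: On the table, well to the left or right of the station: 60 ml clear jar of pink and white cream, 56 mm across, 36 mm tall; bystander. Origin: centre of its underside.
- side_bottle_a: On the table, well to the left or right of the station: white lotion bottle with a white cap, 54 mm across, 130 mm tall; bystander. Origin: centre of its underside.
- side_bottle_b: On the table, well to the left or right of the station: white lotion bottle with a white cap, 54 mm across, 130 mm tall; bystander. Origin: centre of its underside.
- side_jar_b: On the table, well to the left or right of the station: 60 ml clear jar of pink and white cream, 56 mm across, 36 mm tall; bystander. Origin: centre of its underside.
Mind the look-alikes: they are no part of the job. Of the things like the carrier, leave any that is green or purple; of the rest the smaller one is meant.

How it is judged:
By the outcome, as a careful person would: the job done as asked, in the order asked, and still so for the second after the job is handed in, with the robot touching nothing.
It also fails if it takes over 48 s, if anything falls off the work surface, if the arm or the gripper's body presses on something with over 40 N, if the wrist force passes 120 N, or if a joint passes its speed limit or range.

## Robot

A 6-joint arm with a two-finger parallel gripper is mounted at the origin on the work surface. World frame = base frame: x ahead of the robot, y to its left, z up, the work surface at z = 0. Lengths are in m, angles in degrees, forces in N, time in s.
With the tool pointing down it reaches from about 0.4 to 0.825 m from the base axis. Payload 7 kg.
Tool frame: the origin (TCP) lies midway between the tips of the shut fingers; the grasp point (between the pads) lies 19 mm behind it; z points along the fingers, x is the direction in which the jaws open and shut, and the axes are right-handed (so a half turn about z gives the same grasp; the last joint's range is limited). The gripper opens to 88 mm and grips with 3 to 60 N. Pads are 19 mm wide; open, the fingers measure 130 mm over their backs; the gripper's body (78 mm by 193 mm) begins 47 mm behind the grasp point.
Start: joints at [81.194, 20.546, 0.682, 0, -70.136, -16.507], TCP at [0.289, 0.61, 0.227] pointing down, gripper open.
Joint ranges: [-176.03, 176.03], [-82.01, 121.73], [-58.28, 71.71], [-173.87, 95.51], [-174.79, -0.11], [-173.66, 173.66]. Speed limits (degrees/s): [136.94, 136.94, 172.46, 180, 180, 180].

## Interface

Orientations are given as [roll, pitch, yaw] about the fixed x, y, z axes, in that order (R = Rz(yaw) Ry(pitch) Rx(roll)).
In Python, from plant import ctrl, vision, nets gives the robot as it stands.
- The arm moves only by the shell command python3 -m jog 'ROWS'. ROWS is text: rows parted by semicolons, each of 7 numbers parted by spaces: the turn, a rotation vector about the tool's x, y, z in units of 0.1 rad (1.0 is 0.1 rad), then the shift along the tool's x, y, z in units of 4 cm (1.0 is 4 cm), then the opening, from -1 (shut) to 1 (fully open). In form: rx ry rz x y z jaw; .... A call has 1 to 8 rows; each row shifts and turns the commanded pose from where the row before left it, along the tool's axes as they then stand; what a row does not reach is not made up. A row lasts 1/8 s, in which the tool goes at most 62.5 mm and 10.7 degrees, less where a joint would pass 70% of its speed; a pose out of reach is approached as far as the arm can. A call with a number of a shift or a turn outside -1 to 1 is refused whole. A call with a gripper value outside its range is refused whole. The fingers move at their own pace and stop on an object; the grip force is fixed at half the most. Time passes only in rows, so rows that do not move let the fingers close. It gives the time, the measured TCP pose, the force and the opening at its end, in the units of the state.
- ctrl.get_obs(): the state, without advancing time (a new reading comes with each control period).
- vision.snapshot(name): name is "side" or "top"; returns (picture, depth): 400x640x3 uint8, red, green, blue; 400x640 float32, m along the optical axis (not along the pixel's ray), 0 where there is no reading.
- vision.camera_info(name): a dict with "camera_matrix" (3x3 intrinsics, pixels), "camera_from_world" (4x4, takes a point from world to camera coordinates). Camera axes: x right, y down, z forward; pixel columns grow to the right and rows downward; lengths in m; the calibration is good to about 2 mm. A picture is of the moment at which its call begins. camera_info takes no time and is no camera call.
- ctrl.close_job(): hands the job in, once; it reports no verdict.
Trained networks look in the newest picture that a camera, given by its name, has taken for a name from the list of things; names that differ only in an ending like _2 or _b are one class to them, and where a whole thing is asked for, a point or a joint stands for the part that bears it (a point fixed in the world has none). Each returns a list of dicts, best first, with "score" (0 to 1); they miss things now and then, are a little off and sometimes report something else, mostly with a low value. They report only what shows in the picture. A call takes as long as a camera call. They do not tell look-alikes from the thing itself.
- nets.boxes_of(target, camera): "location" ([x, y, z] in m, in world coordinates, good to about 4 mm: the middle of the surface that is visible of it).
The state is a dict: "clock": time; "joint_pos": joint angles; "qvel": joint speeds; "tau": joint torques, N m; "tool_pos": TCP position; "orientation": TCP orientation; "force": force on the tool from outside, world axes, zero at the start; "moment": the same for the moment, N m; "opening": finger opening in m.
Only numpy, scipy, OpenCV 4.12 (cv2) and the standard library are available. Lean on these libraries where they do the work, as an engineer would, in place of code of your own. Each camera call takes 0.05 s, during which the arm holds its last target.

## Working session

There is one attempt and no reset: what is moved stays moved. The work goes in short steps, Python scripts to look and compute and a shell command to move; the robot and the scene stay as the last step left them, time stands still between calls to the robot, and variables do not carry over. Pictures are saved under pics/ and viewed, and the job is handed in when it is done.

```bash
mkdir -p pics; ls; python3 - <<'E'
from plant import ctrl,vision,nets
import cv2,numpy as np
for n in("top","side"):
    p,d=vision.snapshot(n); cv2.imwrite(f"pics/{n}0.png",p[:,:,::-1]); np.savez(f"{n}0.npz",p=p,d=d)
    i=vision.camera_info(n); print(n,np.round(i["camera_matrix"],1).tolist(),np.round(i["camera_from_world"],3).tolist())
for t in("carrier","station","lidded_jar","jar","near_bottle"):
    print(t,[(np.round(r["location"],3).tolist(),round(r["score"],2)) for r in nets.boxes_of(t,"top")])
o=ctrl.get_obs(); print({k:np.round(v,3).tolist() for k,v in o.items()})
E
```

```text
pics
top [[430.6, 0.0, 318.1], [0.0, 430.6, 196.0], [0.0, 0.0, 1.0]] [[0.019, -1.0, 0.021, -0.029], [-0.992, -0.021, -0.123, 0.547], [0.123, -0.018, -0.992, 1.29], [0.0, 0.0, 0.0, 1.0]]
side [[413.2, 0.0, 317.9], [0.0, 413.2, 198.3], [0.0, 0.0, 1.0]] [[0.882, -0.471, -0.006, -0.465], [-0.248, -0.454, -0.856, 0.198], [0.401, 0.756, -0.517, 1.06], [0.0, 0.0, 0.0, 1.0]]
carrier [([0.331, 0.198, 0.036], 0.96), ([0.544, -0.037, 0.035], 0.89), ([0.341, 0.021, 0.036], 0.77), ([0.334, -0.191, 0.024], 0.69), ([0.463, -0.422, 0.033], 0.47)]
station [([0.649, -0.003, 0.024], 0.83)]
lidded_jar [([0.578, 0.068, 0.067], 0.84), ([0.646, -0.004, 0.025], 0.48)]
jar [([0.544, -0.034, 0.072], 0.75)]
near_bottle [([0.612, 0.131, 0.098], 0.53)]
{'clock': 0.35, 'joint_pos': [81.194, 20.559, 0.671, -0.005, -70.137, -16.506], 'qvel': [0.12, -0.192, 0.031, 0.105, -0.004, -0.062], 'tau': [0.001, -58.17, 29.286, 6.991, 0.01, -0.0], 'tool_pos': [0.289, 0.61, 0.226], 'orientation': [-179.997, -0.026, -115.314], 'force': [-0.045, -0.963, 0.545], 'moment': [-0.053, -0.005, -0.013], 'opening': 0.088}
```

View pics/top0.png

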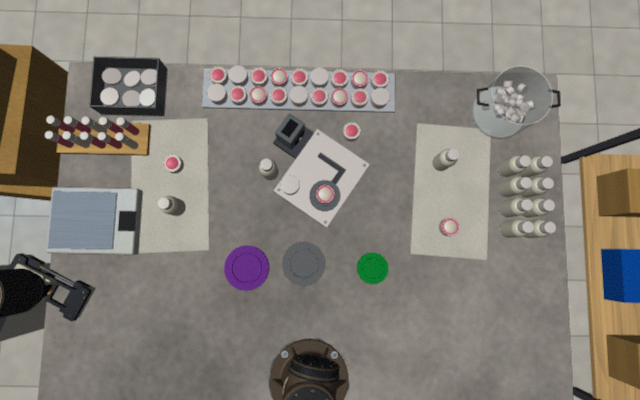

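View pics/side0.png

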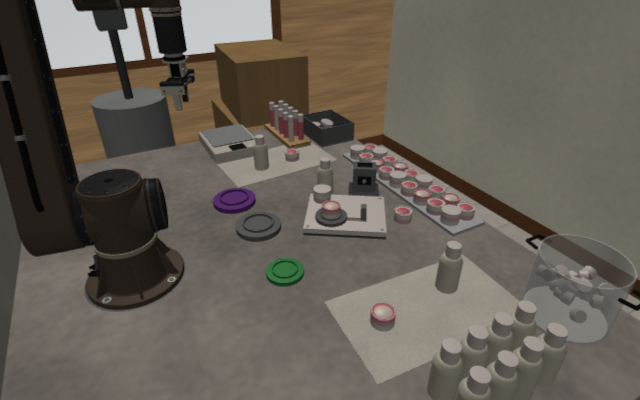

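```bash
cat > h.py <<'E'
import numpy as np,cv2
from plant import ctrl,vision,nets
I=vision.camera_info
def pix2w(n,uv,z):
    i=I(n);K=np.array(i["camera_matrix"]);T=np.array(i["camera_from_world"]);R=T[:3,:3];t=T[:3,3]
    uv=np.atleast_2d(uv).astype(float)
    r=(np.linalg.inv(K)@np.c_[uv,np.ones(len(uv))].T).T@R
    c=-R.T@t
    return c+r*((z-c[2])/r[:,2])[:,None]
def w2pix(n,P):
    i=I(n);K=np.array(i["camera_matrix"]);T=np.array(i["camera_from_world"])
    q=(np.atleast_2d(P)@T[:3,:3].T+T[:3,3])@K.T
    return q[:,:2]/q[:,2:]
E
python3 - <<'E'
from h import *
d=np.load("top0.npz");p=d["p"]
c=p[110:240,260:385]
cv2.imwrite("pics/crop0.png",cv2.resize(c[:,:,::-1],None,fx=5,fy=5,interpolation=cv2.INTER_CUBIC)[:600,:])
hsv=cv2.cvtColor(p,cv2.COLOR_RGB2HSV)
m=((hsv[...,2]>170)&(hsv[...,1]<40)).astype(np.uint8)
m[:110]=0;m[240:]=0;m[:,:262]=0;m[:,385:]=0
n,l,s,_=cv2.connectedComponentsWithStats(m);k=1+s[1:,4].argmax();print(s[k])
m=(l==k).astype(np.uint8);cv2.imwrite("pics/mask.png",m*255)
ys,xs=np.nonzero(m);w=pix2w("top",np.c_[xs,ys],0.024)[:,:2]
print(cv2.minAreaRect((w*1000).astype(np.float32)), cv2.boxPoints(cv2.minAreaRect((w*1000).astype(np.float32))))
E
```

```text
[ 274  130   95   97 3624]
((608.2086791992188, -26.8199462890625), (199.10707092285156, 238.5659942626953), 56.688175201416016) [[ 453.85028   -44.506584]
 [ 653.21844  -175.52591 ]
 [ 762.5671     -9.133308]
 [ 563.1989    121.88602 ]]
```

View pics/crop0.png

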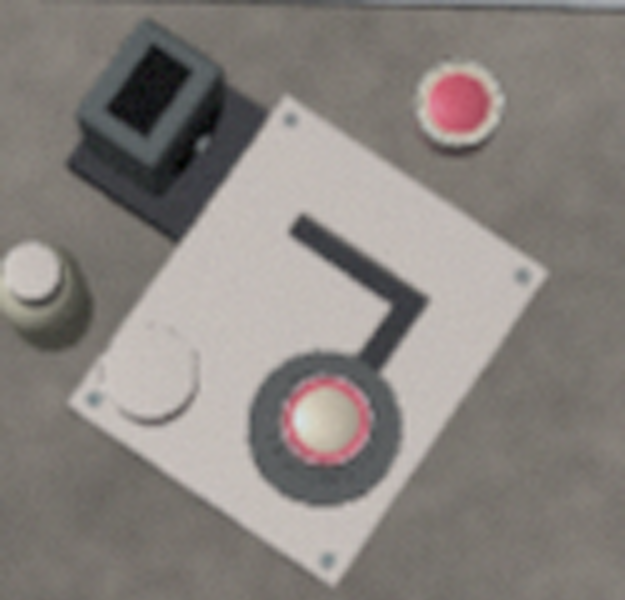

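View pics/mask.png

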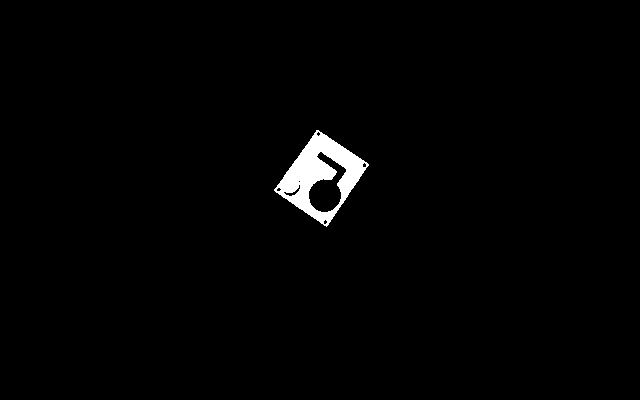

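```bash
cat >> h.py <<'E'
A=np.radians(-33.31);U=np.array([np.cos(A),np.sin(A)]);V=np.array([-U[1],U[0]]);O=np.array([.6082,-.0268])-.005*V
def s2w(x,y,z=.024): q=O+x/1000*U+y/1000*V; return np.array([*q,z])
def w2s(P): d=(np.asarray(P)[...,:2]-O)*1000; return np.stack([d@U,d@V],-1)
def carrier(name):
    "disc centre in station mm, from grey top ring of carrier"
    p,d=vision.snapshot(name)
    return p,d
E
python3 - <<'E'
from h import *
d=np.load("top0.npz");p=d["p"].copy()
S=5;x0,y0=260,110
c=cv2.resize(p[y0:230,x0:385],None,fx=S,fy=S,interpolation=cv2.INTER_CUBIC)[:,:,::-1].copy()
def dr(pts,z,col):
    q=w2pix("top",np.array([s2w(a,b,z) for a,b in pts]));q=((q-[x0,y0]+.5)*S).astype(int)
    cv2.polylines(c,[q],False,col,1)
dr([(-55,-35),(55,-35),(55,45)],.024,(0,0,255))
dr([(46,-26),(46,45)],.024,(0,255,0));dr([(64,-44),(64,45)],.024,(0,255,0));dr([(-120,-95),(120,-95),(120,105),(-120,105),(-120,-95)],.024,(255,0,0))
cv2.imwrite("pics/ov.png",c)
hsv=cv2.cvtColor(p,cv2.COLOR_RGB2HSV)
g=p.max(2)
m=np.zeros(g.shape,np.uint8);m[175:215,306:345]=1
# dark disc inside plate; points on plate (proj) 
ys,xs=np.nonzero(m);s=w2s(pix2w("top",np.c_[xs,ys],.036))
dk=(g[ys,xs]<130)
ring=s[dk];print(len(ring))
near=np.abs(s-np.median(ring,0))
mm=np.zeros_like(m);mm[ys[dk],xs[dk]]=255
mm=cv2.morphologyEx(mm,cv2.MORPH_OPEN,np.ones((9,9)) ) if 0 else mm
cs,_=cv2.findContours(mm,cv2.RETR_EXTERNAL,cv2.CHAIN_APPROX_NONE)
k=max(cs,key=len)[:,0];sp=w2s(pix2w("top",k,.036))
from scipy.optimize import least_squares
r=least_squares(lambda q:np.hypot(sp[:,0]-q[0],sp[:,1]-q[1])-q[2],[-30,-35,48],loss="soft_l1",f_scale=1);print(r.x)
for n in ("top","side"):
  nets and vision.snapshot(n)
  for t in("lidded_jar","jar","near_bottle","far_jar","carrier"):
    print(n,t,[(np.round(b["location"],3).tolist(),np.round(w2s(b["location"])).tolist(),round(b["score"],2)) for b in nets.boxes_of(t,n)if b["score"]>.4])
E
```

```text
577
[-42.1533654  -35.78692869  46.25627841]
top lidded_jar [([0.575, 0.069, 0.067], [-80.0, 67.0], 0.8), ([0.5, 0.408, 0.089], [-329.0, 309.0], 0.6)]
top jar [([0.546, -0.038, 0.073], [-46.0, -38.0], 0.67)]
top near_bottle [([0.614, 0.13, 0.097], [-81.0, 139.0], 0.73)]
top far_jar [([0.752, -0.12, 0.033], [172.0, 6.0], 0.83), ([0.658, -0.395, 0.09], [243.0, -275.0], 0.56), ([0.654, -0.002, 0.024], [25.0, 51.0], 0.51)]
top carrier [([0.544, -0.038, 0.036], [-48.0, -40.0], 0.88), ([0.33, 0.198, 0.034], [-356.0, 40.0], 0.87), ([0.344, 0.023, 0.033], [-249.0, -99.0], 0.76), ([0.334, -0.193, 0.027], [-138.0, -285.0], 0.69)]
side lidded_jar [([0.568, 0.053, 0.065], [-78.0, 50.0], 0.65)]
side jar [([0.54, -0.048, 0.067], [-45.0, -51.0], 0.72), ([0.498, 0.402, 0.064], [-327.0, 303.0], 0.49)]
side near_bottle [([0.613, 0.122, 0.085], [-77.0, 132.0], 0.89)]
side far_jar [([0.741, -0.133, 0.029], [170.0, -11.0], 0.63)]
side carrier [([0.319, 0.18, 0.037], [-355.0, 19.0], 0.93), ([0.335, 0.009, 0.03], [-248.0, -115.0], 0.86), ([0.329, -0.199, 0.026], [-139.0, -292.0], 0.84), ([0.53, -0.063, 0.037], [-46.0, -69.0], 0.53)]
```

View pics/ov.png

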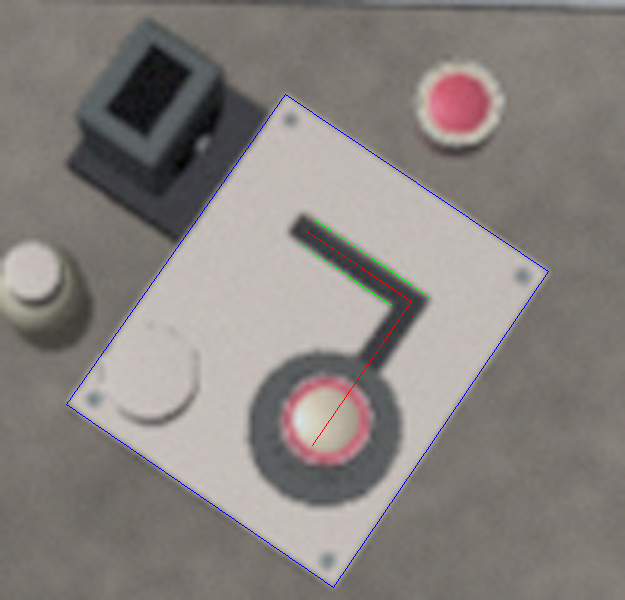

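Candidates for the carrier in the top view:
- Grey disc in the slot, bearing the jar, at (325,195), about 31 px across.
- Larger plain grey disc at (304,263), about 43 px across.
- Purple disc at (246,268).
- Green disc at (372,268).

I choose (325,195): it is the smaller grey one, sits on the plate's slot and carries the jar, as the crop shows. Its position is station x≈-42, y≈-35.5. The station overlay matches the slot and the plate edges.

```bash
cat > st.py <<'E'
from h import *
o=ctrl.get_obs();print("t",round(o["clock"],2),"S",np.round(w2s(o["tool_pos"]),1),"z",round(o["tool_pos"][2]*1000,1),"ori",np.round(o["orientation"],2),"F_s",np.round([np.dot(o["force"][:2],U),np.dot(o["force"][:2],V),o["force"][2]],1),"open",round(o["opening"],3), "j",np.round(o["joint_pos"]))
E
python3 -m jog '0 0 0.7 0 0 0 -1;0 0 0.7 0 0 0 -1'; python3 st.py
```

```text
clock: 1.2
tool_pos: [0.2886, 0.6102, 0.2266]
orientation: [180.0, 0.0, -123.5]
force: [-0.2, 0.2, 1.1]
opening: 0.0734
t 1.2 S [-616.9  361.8] z 226.6 ori [ 180.      0.   -123.47] F_s [-0.3  0.   1.1] open 0.073 j [ 81.  21.   1.  -0. -70. -25.]
```

```bash
python3 -m jog '0 0 0 .62 -.78 0 -1;0 0 0 .62 -.78 0 -1;0 0 0 .62 -.78 0 -1;0 0 0 .62 -.78 0 -1;0 0 0 .62 -.78 0 -1;0 0 0 .62 -.78 0 -1;0 0 0 .62 -.78 0 -1;0 0 0 .62 -.78 0 -1' >/dev/null; python3 -m jog '0 0 0 .62 -.78 0 -1;0 0 0 .62 -.78 0 -1;0 0 0 .62 -.78 0 -1;0 0 0 .62 -.78 0 -1;0 0 0 .62 -.78 0 -1;0 0 0 .62 -.78 0 -1;0 0 0 .62 -.78 0 -1;0 0 0 .62 -.78 0 -1' > /dev/null; python3 st.py
```

```text
t 3.2 S [-116.9  -36.1] z 226.9 ori [-1.7997e+02  4.0000e-02 -1.2333e+02] F_s [0.3 0.5 0.4] open 0.0 j [ 24.   3. -22.   0. -65.  33.]
```

```bash
python3 -m jog '0 0 0 0 0 .8 -1;0 0 0 0 0 .8 -1;0 0 0 0 0 .8 -1;0 0 0 0 0 .8 -1;0 0 0 0 0 .8 -1;0 0 0 0 0 0 -1' >/dev/null; python3 st.py; python3 - <<'E'
from h import *
p,d=vision.snapshot("side");cv2.imwrite("pics/s1.png",cv2.resize(p[120:260,240:440,::-1],None,fx=4,fy=4))
p,d=vision.snapshot("top");cv2.imwrite("pics/t1.png",cv2.resize(p[110:240,250:400,::-1],None,fx=4,fy=4))
E
```

```text
t 3.95 S [-118.8  -36.6] z 64.9 ori [ 179.85   -0.21 -123.35] F_s [0.6 0.  0.6] open 0.001 j [ 24.  13. -35.  -0. -43.  33.]
```

View pics/s1.png

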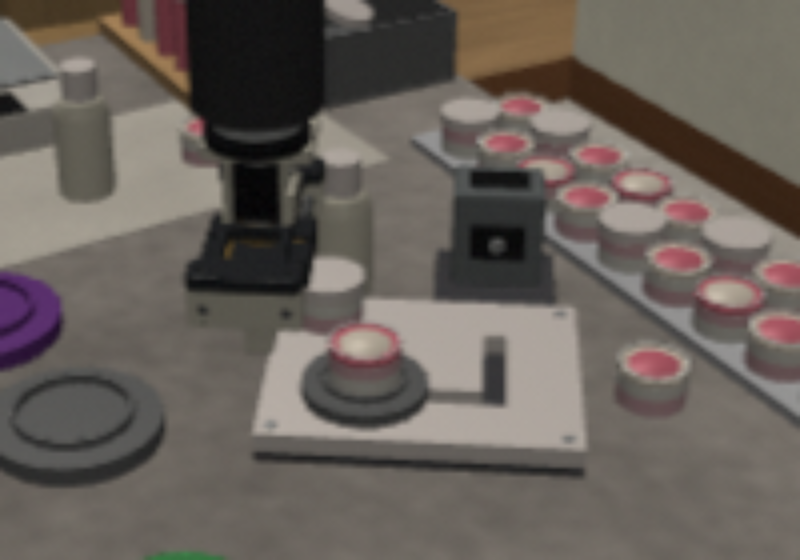

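View pics/t1.png

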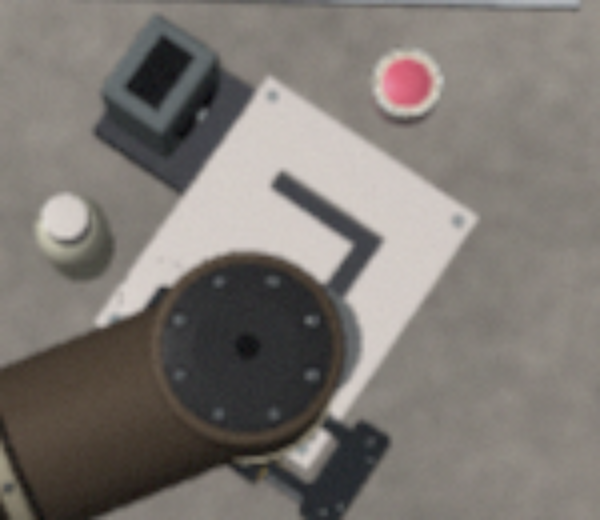

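```bash
python3 - <<'E'
from h import *
q=w2pix("side",np.array([s2w(-118.8-39,-36-96,.131),s2w(-118.8+39,-36-96,.131),s2w(-118.8,-36.6,.065)]));print((q-[240,120])*4)
E
```

```text
[[183.39538987 329.55446734]
 [298.78904266 334.53640651]
 [259.75605858 340.13789371]]
```

```bash
python3 -m jog '0 0 0 -.04 0 .3 -1;0 0 0 0 0 .3 -1;0 0 0 0 0 .26 -1;0 0 0 0 0 0 -1' >/dev/null; python3 st.py; python3 -m jog '0 0 0 0 -.1 0 -1;0 0 0 0 -.1 0 -1;0 0 0 0 0 0 -1'>/dev/null; python3 st.py
```

```text
t 4.55 S [-118.3  -34.3] z 31.2 ori [ 1.7993e+02 -1.0000e-01 -1.2334e+02] F_s [-1.   0.8  0.3] open 0.001 j [ 24.  16. -36.  -0. -38.  33.]
t 4.92 S [-109.3  -33.4] z 32.4 ori [-1.7998e+02  3.0000e-02 -1.2336e+02] F_s [-1.  -0.1 -0.7] open 0.001 j [ 23.  17. -35.   0. -38.  34.]
```

```bash
python3 -m jog '0 0 0 .03 0 .07 -1;0 0 0 0 -.08 0 -1;0 0 0 0 -.08 0 -1;0 0 0 0 -.08 0 -1;0 0 0 0 0 0 -1' >/dev/null; python3 st.py; for i in 1 ; do python3 -m jog '0 0 0 0 -.1 0 -1;0 0 0 0 -.1 0 -1;0 0 0 0 -.1 0 -1;0 0 0 0 0 0 -1'>/dev/null; python3 st.py;done
python3 - <<'E'
from h import *
p,d=vision.snapshot("side");cv2.imwrite("pics/s2.png",cv2.resize(p[120:260,240:440,::-1],None,fx=4,fy=4))
E
```

```text
t 5.55 S [-100.2  -34.9] z 29.3 ori [ 1.7999e+02 -1.0000e-02 -1.2335e+02] F_s [-1.2  0.6  1.3] open 0.001 j [ 22.  17. -35.  -0. -38.  35.]
t 6.05 S [-87.8 -34.8] z 29.3 ori [-179.98    0.   -123.35] F_s [-0.1 -1.   0.3] open 0.001 j [ 21.  18. -33.   0. -38.  36.]
```

View pics/s2.png

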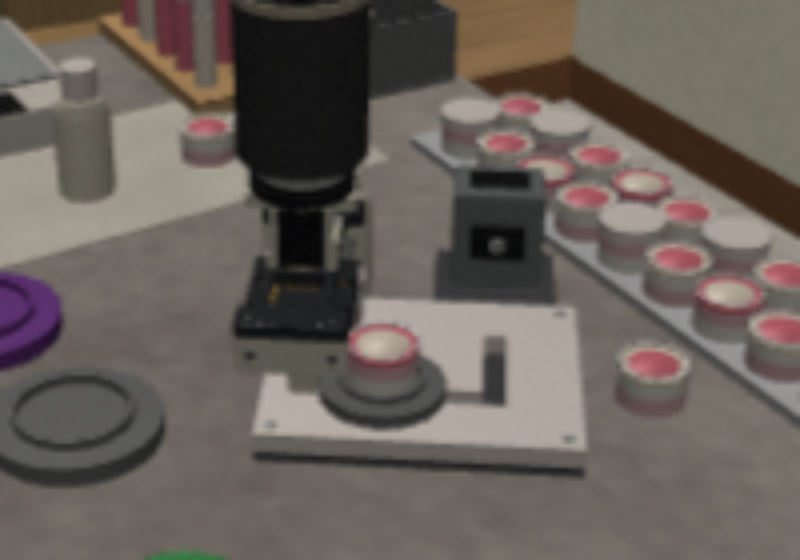

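The fingertip is low behind the disc at crop (310,375). The carrier has moved to (382,390), and the jar stands upright at (383,355).

```bash
python3 -m jog '0 0 0 0 -.1 0 -1;0 0 0 0 -.13 0 -1;0 0 0 0 -.13 0 -1;0 0 0 0 -.13 0 -1;0 0 0 0 -.13 0 -1;0 0 0 0 -.13 0 -1;0 0 0 0 -.13 0 -1;0 0 0 0 -.1 0 -1' >/dev/null; python3 st.py;  python3 -m jog '0 0 0 0 -.12 0 -1;0 0 0 0 -.13 0 -1;0 0 0 0 -.13 0 -1;0 0 0 0 -.13 0 -1;0 0 0 0 -.1 0 -1;0 0 0 0 -.07 0 -1;0 0 0 0 0 0 -1'>/dev/null; python3 st.py
python3 - <<'E'
from h import *
p,d=vision.snapshot("side");cv2.imwrite("pics/s3.png",cv2.resize(p[120:260,240:440,::-1],None,fx=4,fy=4))
E
```

```text
t 7.1 S [-48.7 -34.8] z 29.3 ori [-180.      0.   -123.34] F_s [-3.5 -1.7  0.5] open 0.001 j [ 17.  21. -29.   0. -40.  40.]
t 7.97 S [-21.5 -34.8] z 29.4 ori [-1.7998e+02  1.0000e-02 -1.2334e+02] F_s [-1.4  0.7  0. ] open 0.0 j [ 15.  22. -26.   0. -41.  42.]
```

View pics/s3.png

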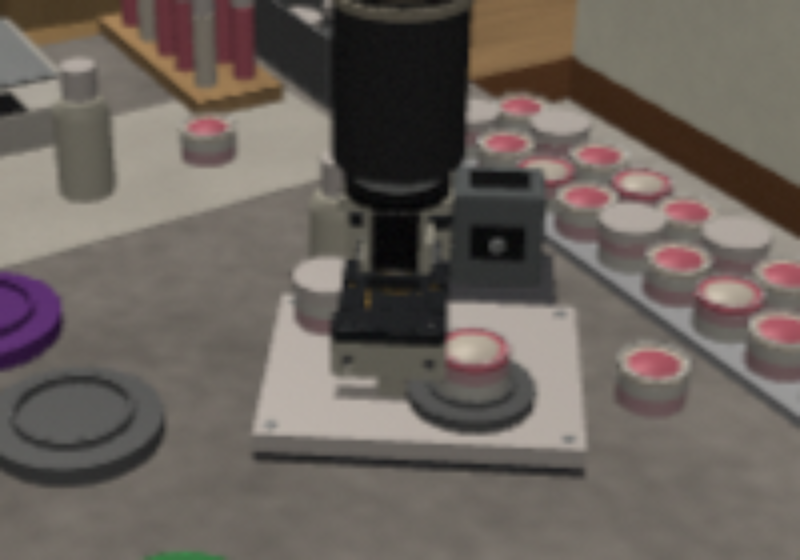

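```bash
cat >> h.py <<'E'
def ovl(out,cx,cy,name="side",x0=290,y0=175,w=120,hh=80,S=6):
    p,d=vision.snapshot(name)
    c=cv2.resize(p[y0:y0+hh,x0:x0+w,::-1],None,fx=S,fy=S,interpolation=cv2.INTER_CUBIC)
    for z,col in((.036,(0,0,255)),(.024,(0,255,0))):
        th=np.linspace(0,2*np.pi,90)
        q=w2pix(name,np.array([s2w(cx+48*np.cos(a),cy+48*np.sin(a),z) for a in th]));q=((q-[x0,y0]+.5)*S).astype(int)
        cv2.polylines(c,[q],True,col,1)
    q=w2pix(name,np.array([s2w(*a) for a in((-120,-95),(120,-95),(120,105))]));q=((q-[x0,y0]+.5)*S).astype(int)
    cv2.polylines(c,[q],False,(255,0,0),1)
    cv2.imwrite(out,c)
E
python3 -c "
from h import *
ovl('pics/o3.png',36,-35)"
```

```text
(no output)
```

View pics/o3.png

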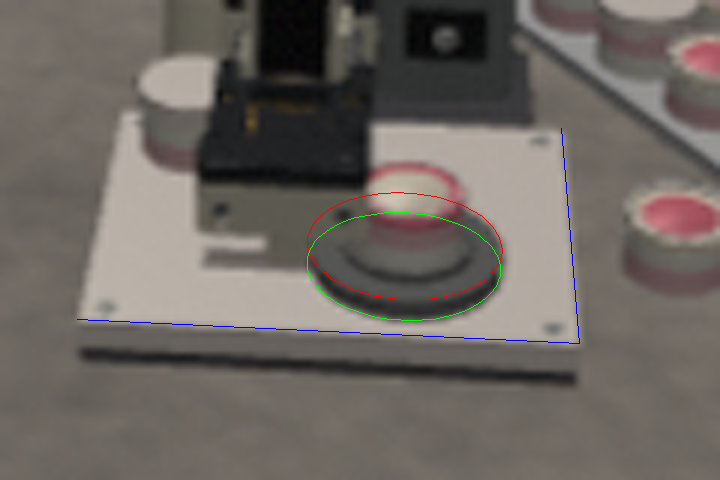

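```bash
python3 -m jog '0 0 0 0 -.09 0 -1;0 0 0 0 -.1 0 -1;0 0 0 0 -.1 0 -1;0 0 0 0 -.1 0 -1;0 0 0 0 -.07 0 -1;0 0 0 0 0 0 -1' >/dev/null; python3 st.py;python3 -c "
from h import *
ovl('pics/o4.png',55,-35)"
```

```text
t 8.82 S [ -3.  -34.8] z 29.4 ori [-1.7998e+02  1.0000e-02 -1.2334e+02] F_s [-1.2 -0.2  0.6] open 0.0 j [ 13.  24. -24.   0. -42.  43.]
```

View pics/o4.png

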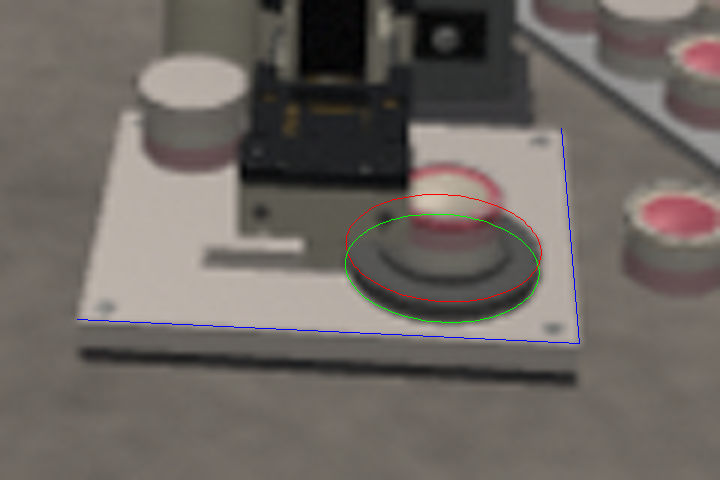

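```bash
python3 -m jog '0 0 0 0 -.025 0 -1;0 0 0 0 0 0 -1' >/dev/null; python3 st.py; python3 -m jog '0 0 0 0 .2 0 -1;0 0 0 0 .5 0 -1;0 0 0 0 .6 0 -1;0 0 0 0 0 -.9 -1;0 0 0 0 0 -.9 -1;0 0 0 0 0 -.9 -1;0 0 0 0 0 -.5 -1;0 0 0 0 0 0 -1' >/dev/null; python3 st.py
```

```text
t 9.12 S [ -2.6 -34.9] z 29.3 ori [ 1.7999e+02 -1.0000e-02 -1.2333e+02] F_s [-2.2 -0.3  0.5] open 0.0 j [ 13.  24. -24.  -0. -42.  43.]
t 10.12 S [-53.8 -33.9] z 159.4 ori [-179.82    0.19 -123.31] F_s [ 0.5 -0.  -1.4] open 0.0 j [ 18.  11. -22.   0. -57.  39.]
```

```bash
python3 -m jog '0 0 .98 0 0 0 -1;0 0 .98 0 0 0 -1;0 0 .98 0 0 0 -1;0 0 .98 0 0 0 -1;0 0 .98 0 0 0 -1;0 0 .98 0 0 0 -1;0 0 .98 0 0 0 -1;0 0 .98 0 0 0 -1' >/dev/null; python3 -m jog '0 0 .98 0 0 0 -1;0 0 .98 0 0 0 -1;0 0 .98 0 0 0 -1;0 0 .98 0 0 0 -1;0 0 .98 0 0 0 -1;0 0 .98 0 0 0 -1;0 0 .98 0 0 0 -1;0 0 .85 0 0 0 -1' >/dev/null; python3 -m jog '0 0 0 0 0 0 -1'>/dev/null;python3 st.py
```

```text
t 12.25 S [-54.9 -35.1] z 156.5 ori [-1.7996e+02 -4.0000e-02  1.4760e+02] F_s [ 0.2 -0.1  0.5] open 0.0 j [ 18.  11. -22.  -0. -57. -50.]
```

```bash
python3 -m jog '0 0 .16 0 -.9 0 -1;0 0 0 0 -.92 0 -1;0 0 0 -.9 0 0 -1;0 0 0 -.9 0 0 -1;0 0 0 -.94 0 0 -1;0 0 0 0 0 0 -1;0 0 0 0 0 0 -1' >/dev/null; python3 st.py; python3 - <<'E'
from h import *
ovl('pics/o5.png',55,-35,"top",260,110,125,110,5)
ovl('pics/o5s.png',55,-35)
E
```

```text
t 13.12 S [  55.  -108.1] z 156.5 ori [-1.7996e+02 -8.0000e-02  1.4669e+02] F_s [-0.2 -0.5  0.2] open 0.0 j [  4.  18. -13.  -0. -59. -37.]
```

View pics/o5.png

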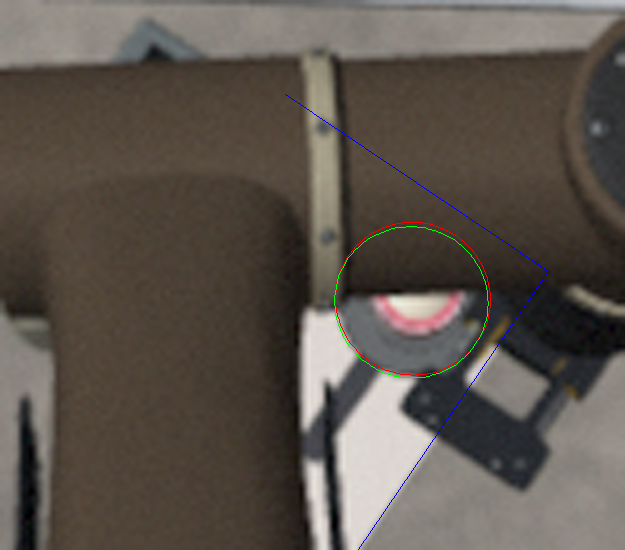

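View pics/o5s.png

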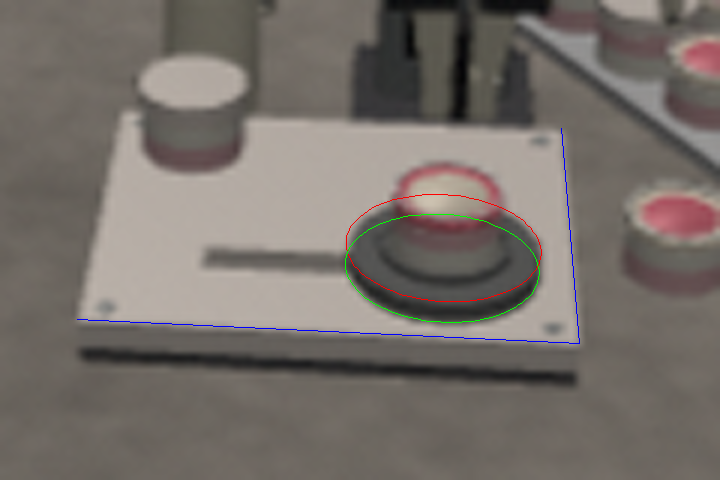

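```bash
python3 -m jog '0 0 0 0 0 .8 -1;0 0 0 0 0 .8 -1;0 0 0 0 0 .8 -1;0 0 0 0 0 .5 -1;0 0 0 0 0 .25 -1;0 0 0 0 0 0 -1;0 0 0 0 0 0 -1' >/dev/null; python3 st.py
```

```text
t 14.1 S [  56.1 -107.2] z 32.5 ori [1.7995e+02 8.0000e-02 1.4669e+02] F_s [-0.4 -0.7  0.2] open 0.001 j [  4.  25. -20.   0. -44. -37.]
```

Now down a little further and start the second push.

```bash
python3 -m jog '0 0 0 .02 .05 .06 -1;0 0 0 0 .1 0 -1;0 0 0 0 .1 0 -1;0 0 0 0 .1 0 -1;0 0 0 0 .1 0 -1;0 0 0 0 .1 0 -1;0 0 0 0 .1 0 -1;0 0 0 0 0 0 -1' >/dev/null; python3 st.py; python3 -c "
from h import *
ovl('pics/o6.png',55,-25)"
```

```text
t 15.1 S [ 54.9 -81.3] z 28.9 ori [1.7998e+02 1.0000e-02 1.4667e+02] F_s [-0.5 -1.5 -0.4] open 0.0 j [  6.  26. -19.  -0. -44. -39.]
```

View pics/o6.png

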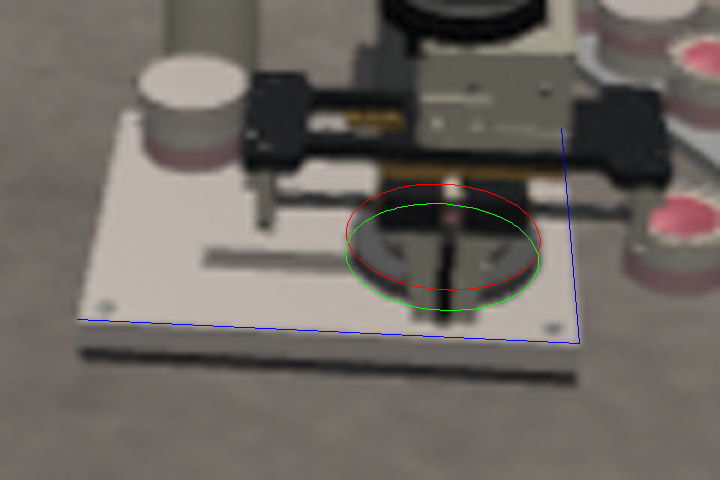

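```bash
python3 -m jog '0 0 0 0 .1 0 -1;0 0 0 0 .13 0 -1;0 0 0 0 .13 0 -1;0 0 0 0 .13 0 -1;0 0 0 0 .13 0 -1;0 0 0 0 .13 0 -1;0 0 0 0 .13 0 -1;0 0 0 0 .12 0 -1' >/dev/null; python3 st.py;  python3 -m jog '0 0 0 0 .12 0 -1;0 0 0 0 .13 0 -1;0 0 0 0 .12 0 -1;0 0 0 0 .08 0 -1;0 0 0 0 0 0 -1'>/dev/null; python3 st.py
python3 -c "
from h import *
ovl('pics/o7.png',55,36.5)"
```

```text
t 16.15 S [ 54.9 -41.4] z 28.9 ori [-180.     -0.    146.66] F_s [ 0.8 -2.3  0.2] open 0.001 j [  9.  27. -17.  -0. -45. -42.]
t 16.77 S [ 55.  -23.2] z 28.9 ori [1.7997e+02 1.0000e-02 1.4667e+02] F_s [ 0.6 -0.9  0.3] open 0.001 j [ 10.  28. -16.  -0. -46. -43.]
```

View pics/o7.png

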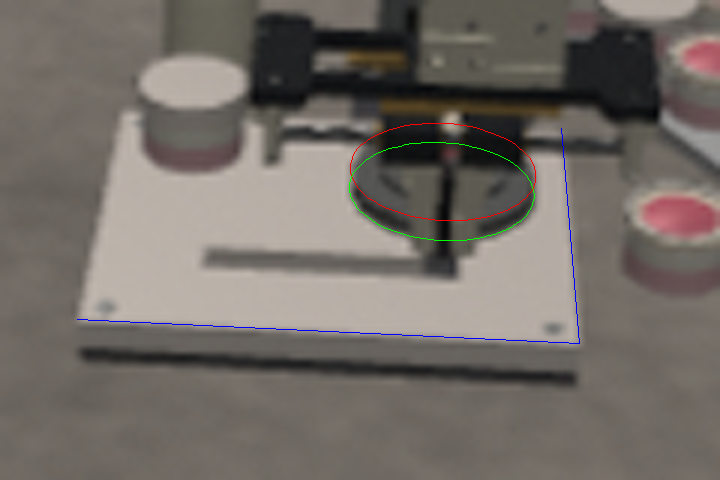

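```bash
python3 -m jog '0 0 0 0 .08 0 -1;0 0 0 0 .08 0 -1;0 0 0 0 .07 0 -1;0 0 0 0 .04 0 -1;0 0 0 0 0 0 -1'>/dev/null; python3 st.py
python3 -c "
from h import *
ovl('pics/o8.png',55,45)"
```

```text
t 17.45 S [ 55.  -12.7] z 28.9 ori [1.7999e+02 1.0000e-02 1.4666e+02] F_s [-0.6 -0.8  1.2] open 0.0 j [ 11.  28. -16.  -0. -46. -44.]
```

View pics/o8.png

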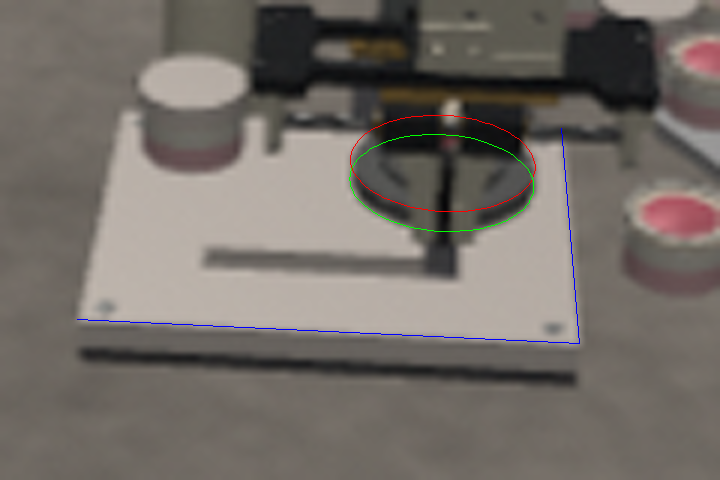

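```bash
python3 -m jog '0 0 0 0 .025 0 -1;0 0 0 0 0 0 -1'>/dev/null; python3 st.py;python3 -m jog '0 0 0 0 0 0 -1' |grep force; python3 -m jog '0 0 0 0 .02 0 -1;0 0 0 0 0 0 -1'>/dev/null; python3 st.py; python3 -m jog '0 0 0 0 0 0 -1'|grep force
```

```text
t 17.75 S [ 54.9 -11.9] z 29.0 ori [-180.     -0.    146.66] F_s [ 0.1 -2.   0.2] open 0.001 j [ 11.  28. -16.   0. -46. -44.]
force: [-1.0, -1.4, 1.0]
t 18.12 S [ 54.9 -11.3] z 28.9 ori [-1.7998e+02 -1.0000e-02  1.4665e+02] F_s [ 1.  -4.3  0.7] open 0.001 j [ 11.  28. -15.   0. -46. -44.]
force: [-1.8, -3.0, 1.5]
```

```bash
python3 -m jog '0 0 0 0 -.2 0 -1;0 0 0 0 -.5 0 -1;0 0 0 0 -.7 0 -1;0 0 0 0 -.9 0 -1;0 0 0 0 0 -.9 -1;0 0 0 0 0 -.9 -1;0 0 0 0 0 -.9 -1;0 0 0 0 0 -.9 -1'>/dev/null; python3 -m jog '0 0 0 .9 -.4 -.5 -1;0 0 0 .9 -.9 0 -1;0 0 0 .9 -.9 0 -1;0 0 0 .9 -.9 0 -1;0 0 0 .9 -.9 0 -1;0 0 0 .9 -.9 0 -1;0 0 0 0 0 0 -1;0 0 0 0 0 0 -1' >/dev/null;python3 st.py
python3 -c "
from h import *
ovl('pics/o9s.png',55,45)
ovl('pics/o9.png',55,45,'top',260,110,125,110,5)"
```

```text
t 20.25 S [-161.2 -299.7] z 193.3 ori [1.7994e+02 9.0000e-02 1.4659e+02] F_s [-0.9  0.2  0.2] open 0.001 j [ -0. -10. -38.   0. -62. -33.]
```

View pics/o9s.png

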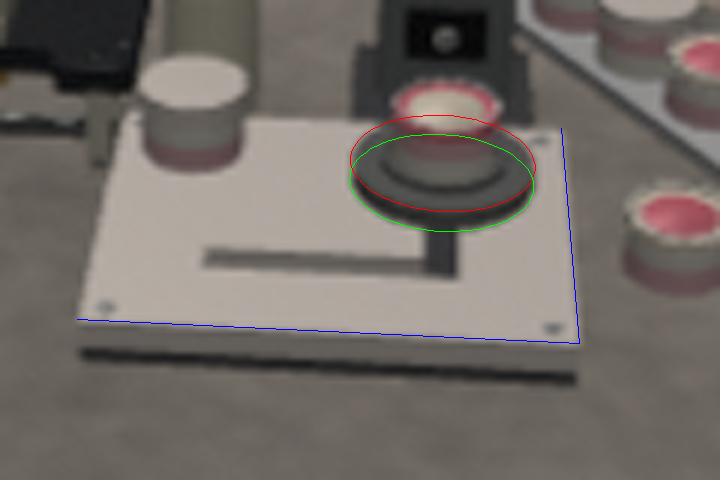

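View pics/o9.png

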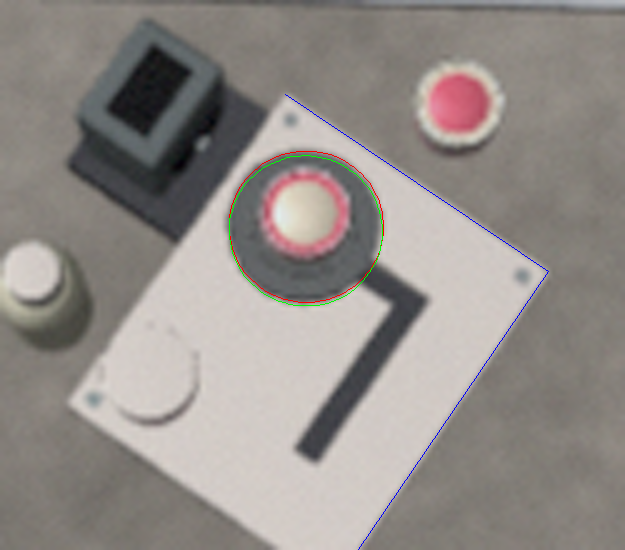

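```bash
python3 - <<'E'
from h import *
from scipy.optimize import least_squares
p,d=vision.snapshot("top");g=p.max(2)
yy,xx=np.mgrid[0:400,0:640];s=w2s(pix2w("top",np.c_[xx.ravel(),yy.ravel()],.036))
r=np.hypot(s[:,0]-55,s[:,1]-45).reshape(g.shape)
m=((g<130)&(r<58)).astype(np.uint8)
cs,_=cv2.findContours(m,cv2.RETR_EXTERNAL,cv2.CHAIN_APPROX_NONE);k=max(cs,key=len)[:,0]
sp=w2s(pix2w("top",k,.036))
print(least_squares(lambda q:np.hypot(sp[:,0]-q[0],sp[:,1]-q[1])-q[2],[55,45,48],loss="soft_l1").x)
for t in("jar","lidded_jar","near_bottle","far_jar"):
    print(t,[(np.round(b["location"],3).tolist(),np.round(w2s(b["location"])).tolist()) for b in nets.boxes_of(t,"top")if b["score"]>.4])
E
```

```text
[54.30248125 45.56883932 46.10230681]
jar [([0.674, -0.021, 0.072], [52.0, 46.0])]
lidded_jar [([0.577, 0.068, 0.066], [-79.0, 67.0]), ([0.673, -0.023, 0.073], [52.0, 44.0])]
near_bottle [([0.616, 0.13, 0.096], [-80.0, 140.0]), ([0.667, -0.024, 0.036], [47.0, 40.0])]
far_jar [([0.751, -0.124, 0.033], [173.0, 2.0])]
```

```bash
python3 -c "
from plant import ctrl
print(ctrl.close_job())"; python3 st.py
```

```text
the job is handed in; nothing more can be done
None
the job is handed in; nothing more can be done
```

I pushed the carrier with shut fingertips, low on its rim, along the long leg to the corner. I then went round to its side, pushed it along the short leg until it was home, and backed the arm well clear. I handed the job in at about 20 s; no verdict is reported.

- **Carrier position:** the last top-view fit put its axis at station (54.3, 45.6) mm, against a home of (55, 45). Where the fingertip stopped suggests y of about 46 mm. The end stop, at 47 mm, was never clearly felt. The pushing force was only about 4 N at the last 1 mm nudge.
- **Jar:** it stands upright in the lip and was not touched.
- **Bystanders:** in the top view the lidded jar, the near bottle and the far jar are where they started, to within the network's error of about 4 mm. I did not re-measure the side jars and bottles, but the arm never went down near them.
- **Fit error:** the circle fit reads the disc radius as 46.1 mm instead of 48 mm. I take that as a shadow or threshold effect, so the position is good to about 1–2 mm.

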